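Slide the round lens under the lensometer head

ROBOT

A 7-joint arm with a two-finger parallel gripper is mounted at the origin on the work surface. World frame = base frame: x ahead of the robot, y to its left, z up, the work surface at z = 0. Lengths are in m, angles in rad, forces in N, time in s.
With the tool pointing down it reaches from about 0.425 to 0.875 m from the base axis. Payload 8.4 kg.
Tool frame: the origin (TCP) lies at the very end of the fingers, on their centre line; the grasp point (between the pads) lies 19 mm behind it (env.grip_depth is the distance from the TCP to the grasp point, in m); z points along the fingers, y is the line along which they close (so a half turn about z gives the same grasp; the last joint's range is limited). The gripper opens to 85 mm and grips with 20 to 120 N. Pads are 22 mm wide; open, the fingers measure 114 mm over their backs; the gripper's body (76 mm by 85 mm) begins 54 mm behind the grasp point. The pads swing forward as they close: fully open they stand 13 mm farther back than shut.
Start: joints at [-1.366, 0.333, 0.04, 1.465, -0.013, 1.343, -0.059], TCP at [0.194, 0.62, 0.231] pointing down, gripper open.
Joint ranges: [-2.58, 2.58], [-0.38, 2.09], [-1.3, 1.39], [0.25, 2.4], [-1.5, 4.64], [0.08, 2.09], [-2.65, 2.65]. Speed limits (rad/s): [2.22, 2.22, 2.79, 2.79, 3.14, 3.14, 3.14].

INTERFACE

Orientations are given as a unit quaternion [x, y, z, w].
In Python, from workcell import env, viewer, finish_job, models gives the robot as it stands.
- The arm moves only by the shell command python3 -m jog 'ROWS' [OPENING]. ROWS is JSON, a list of rows, each an object of numbers: "x", "y", "z": the shift along the tool's x, y, z normalised to -1 to 1, where 1 is 100 mm; "ax", "ay", "az": the turn, a rotation vector about the tool's x, y, z normalised to -1 to 1, where 1 is 180 degrees. In form: [{"x": .., "y": .., "z": .., "ax": .., "ay": .., "az": ..}, ...]. A call has 1 to 20 rows; each row is the pose to reach, as a shift and turn from the pose commanded when the call began, along the tool's axes at that moment, turning the shorter way round; what a row does not reach only later rows make up. A row lasts 1/12 s, in which the tool goes at most 41.7 mm and 7.16 degrees, less where a joint would pass 70% of its speed; a pose out of reach is approached as far as the arm can. A call with a number of a shift or a turn outside -1 to 1 is refused whole. A call with a gripper value outside its range is refused whole. OPENING is the finger opening in mm, from 0 to 85.4, set as the call begins (- or left out, the last holds). The fingers move at their own pace and stop on an object; the grip force is fixed at half the most. Time passes only in rows, so rows that repeat a pose let the fingers close. It gives the time, the measured TCP pose, the force, the opening and the grip force at its end, in the units of the state.
- env.sense(): the state, without advancing time (a new reading comes with each control period).
- viewer.get_image(name): name is "scene" or "top" or "wrist"; returns the picture (480x640x3 uint8, blue, green, red); there is no depth.
- viewer.camera_info(name): a dict with "fov_y" (degrees; the focal length in pixels is half the picture's height over the tangent of half this angle, whatever the lens; pixels are square), "cx", "cy" (the principal point, pixels), "eye" and "attitude" of the camera in the world. Camera axes: x right, y up, looking along -z (the intrinsics and any distortion apply to the point x, -y, -z); pixel columns grow to the right and rows downward; lengths in m; the calibration is good to about 2 mm. A picture is of the moment at which its call begins: read the wrist's pose just before it. camera_info takes no time and is no camera call; for the wrist camera it gives the pose at the moment of the call.
- finish_job(): hands the job in; it is judged then, once.
Trained networks look in the newest picture that a camera, given by its name, has taken for a name from the list of things; names that differ only in an ending like _2 or _b are one class to them, and where a whole thing is asked for, a point or a joint stands for the part that bears it (a point fixed in the world has none). Each returns a list of dicts, best first, with "p" (0 to 1); they miss things now and then, are a little off and sometimes report something else, mostly with a low value. They report only what shows in the picture. A call takes as long as a camera call. They do not tell look-alikes from the thing itself.
- models.find_in(camera, label): "location" ([x, y, z] in m, in the coordinates of the camera as it stood for that picture, good to about 4 mm: the middle of the surface that is visible of it).
- models.trace(camera, label): "region" (480x640 bool, what is visible of it).
The state is a dict: "t": time; "joint_positions": joint angles; "qvel": joint speeds; "joint_efforts": joint torques, N m; "ee_pos": TCP position; "tool_rot": TCP orientation; "ft_force": force on the tool from outside, world axes, zero at the start; "wrist_torque": the same for the moment, N m; "finger_gap": finger opening in m; "gripper_force": force on a finger pad.
Only numpy, scipy, OpenCV 4.12 (cv2) and the standard library are available. Lean on these libraries where they do the work, as an engineer would, in place of code of your own. Each camera call takes 0.05 s, during which the arm holds its last target. There are 200 camera calls.

TASK

Load the round lens into the lensometer: take its carrier by the upright grip and slide it, lens end first, through the gap between the two cheeks and under the head until the lens is centred below the upright tube. Leave the carrier lying flat on the bench, straight in line with the gap, and let go. Leave the carrier with the square lens where it is.

Things in the scene. Friction and masses are not known exactly. Their poses are not given: they have to be found in the camera images.
- round_carrier: Carrier to load: flat dark steel paddle, 6 mm thick, 189 mm long, 0.2 kg, on the bench. Round end 68 mm across with a round domed amber lens (top 15 mm up); neck 30 mm wide; at the other end an upright brass grip, 30 mm along x, 14 along y, top 60 mm up, centred at x = -140 mm. Origin: underside, below the lens centre; x from grip to lens, z up. Balances 40 mm ahead of the grip.
- square_carrier: Carrier to leave alone: same paddle and grip (at x = -140 mm), but its lens end is a 64 mm square plate with a 48 mm square amber lens. Origin: underside, below the lens centre; x from grip to lens, z up. One carrier lies on each side of the robot's middle line, either way round, grips towards the robot.
- lensometer: Fixed brass lensometer, 208 mm tall. Two dark cheeks 60 mm deep (x), 90 mm clear gap between, no floor plate; brass bridge 60 mm deep, 150 wide, underside 62 mm up; 34 mm nose hangs on the axis to 50 mm up; upright 60 mm tube above on the same axis; 72 mm knurled knob reaches y = +116 mm. Origin: on the bench below the tube's axis; x through the gap away from the robot, z up.
Things that resemble listed ones, but are neither listed nor needed, are in the scene too. What is shaped like the lensometer but blue is not meant.

How it is judged:
By the outcome, as a careful person would: the job done as asked, in the order asked, and still so for the second after the job is handed in, with the robot touching nothing.
It also fails if it takes over 45 s, if anything falls off the work surface, if the arm or the gripper's body presses on something with over 40 N, if the wrist force passes 120 N, or if a joint passes its speed limit or range.

## Working session

There is one attempt and no reset: what is moved stays moved. The work goes in short steps, Python scripts to look and compute and a shell command to move; the robot and the scene stay as the last step left them, time stands still between calls to the robot, and variables do not carry over. Pictures are saved under pics/ and viewed, at most 10 in all, crops included, and the job is handed in when it is done.

```bash
ls; mkdir -p pics
cat > h.py <<'E'
import numpy as np,cv2
from scipy.spatial.transform import Rotation as R
from workcell import env,viewer,models
def cam(n):
    c=viewer.camera_info(n); return c
def att(c):
    a=np.array(c['attitude'],float)
    return a if a.shape==(3,3) else R.from_quat(a).as_matrix()
E
python3 - <<'E'
from h import *
print(env.sense())
for n in ['scene','top','wrist']:
    c=cam(n);print(n,c)
    im=viewer.get_image(n);cv2.imwrite(f'pics/{n}0.png',im)
    for l in ['round_carrier','square_carrier','lensometer']:
        for d in models.find_in(n,l):
            p=np.array(d['location']); print(n,l,round(d['p'],2),(att(c)@p+np.array(c['eye'])).round(3))
E
```

```text
pics
{'t': 0.0, 'joint_positions': array([-1.36620706,  0.33389309,  0.0398513 ,  1.46628046, -0.01342106,
        1.34331701, -0.05851351]), 'qvel': array([-0.0004666 ,  0.00178572,  0.00263487,  0.00033985, -0.00062065,
        0.00048044, -0.00125081]), 'joint_efforts': array([-1.20792196e-03, -6.58562136e+01,  1.36467453e+00, -4.05554152e+01,
        1.67197001e-02,  1.26973601e-02,  1.43869522e-05]), 'ee_pos': array([0.1943076 , 0.61978784, 0.23042798]), 'tool_rot': array([ 1.51318265e-01,  9.88484758e-01, -8.11915657e-04, -8.26768390e-05]), 'ft_force': array([-0.23596356, -0.18863754,  0.18456725]), 'wrist_torque': array([ 0.00198897, -0.0191531 , -0.00212835]), 'gripper_force': 0.0, 'finger_gap': 0.08539212088597944}
scene {'fov_y': 46.977188371521514, 'cx': 313.67913330367446, 'cy': 242.0115233556824, 'eye': array([ 1.2280764 , -0.34904742,  0.63424108]), 'attitude': array([0.37531626, 0.2287063 , 0.47434061, 0.7627792 ])}
scene round_carrier 0.78 [ 0.594 -0.3    0.003]
scene square_carrier 0.87 [0.554 0.31  0.003]
scene lensometer 0.65 [ 0.31  -0.293  0.089]
scene lensometer 0.62 [ 0.698 -0.012  0.094]
top {'fov_y': 51.041594365153486, 'cx': 328.0401919792368, 'cy': 236.01051619841968, 'eye': array([0.37478029, 0.00323931, 1.13623875]), 'attitude': array([ 0.04351218, -0.03729294, -0.6993312 ,  0.71249688])}
top round_carrier 0.98 [ 0.585 -0.306  0.007]
top square_carrier 0.59 [0.549 0.314 0.005]
top square_carrier 0.54 [ 0.585 -0.303  0.006]
top lensometer 0.88 [0.667 0.004 0.096]
top lensometer 0.6 [ 0.3   -0.273  0.113]
wrist {'fov_y': 67.14488210595822, 'cx': 317.48582144265725, 'cy': 243.57930752825848, 'eye': array([0.1273689 , 0.64036355, 0.37279911]), 'attitude': array([-0.11115749, -0.08133984,  0.58606169,  0.79847325])}
```

View pics/scene0.png

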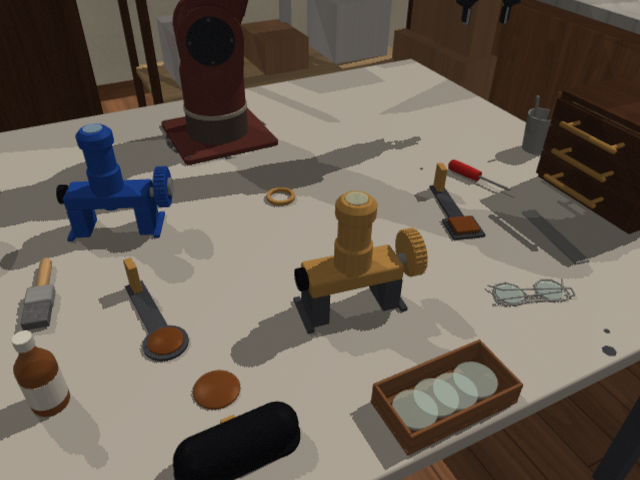

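View pics/top0.png

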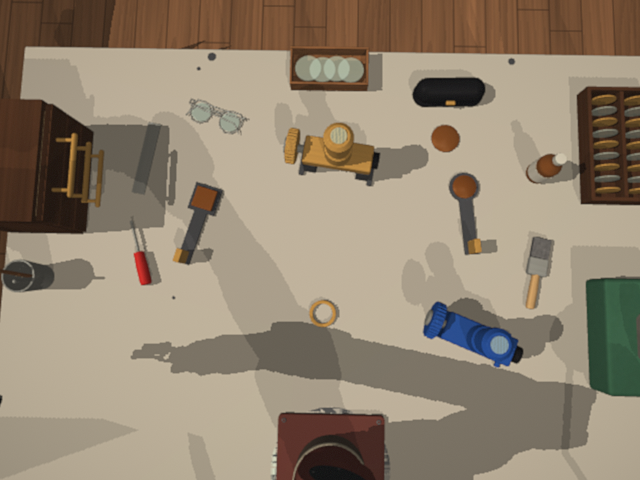

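The top view shows the brass lensometer at (338,150) with its knob to the left. The round carrier has its lens at (464,186) and grip at (474,246). The square carrier is at (205,198).

Possible mix-ups:
- Loose amber lens at (445,138): no paddle, so not the carrier.
- Square carrier at (205,198): square lens.
- Blue lensometer at (470,335): wrong colour.
- Hammer at (538,250): not a carrier.

I choose the carrier at (464,186) and the brass lensometer. Next I fit their poses to the masks from two views.

```bash
cat > fit.py <<'E'
from h import *
from scipy.optimize import minimize
def proj(c,P):
    q=(np.atleast_2d(P)-np.array(c['eye']))@att(c); f=240/np.tan(np.radians(c['fov_y']/2))
    return np.c_[c['cx']+f*q[:,0]/-q[:,2],c['cy']+f*q[:,1]/q[:,2]]
def box(x0,x1,y0,y1,z0,z1): return np.array([[x,y,z] for x in(x0,x1) for y in(y0,y1) for z in(z0,z1)])
T=np.linspace(0,2*np.pi,40)
def cylz(r,z0,z1,x=0): return np.vstack([np.c_[x+r*np.cos(T),r*np.sin(T),0*T+z] for z in(z0,z1)])
def cyly(r,y0,y1,zc): return np.vstack([np.c_[r*np.cos(T),0*T+y,zc+r*np.sin(T)] for y in(y0,y1)])
def carrier(e=()): return [cylz(.034,0,.006),box(-.155,0,-.015,.015,0,.006),box(-.155,-.125,-.007,.007,0,.06)]
def lenso(e=(.105,.085)):
    hb,kz=e; return [box(-.03,.03,.045,.075,0,.062),box(-.03,.03,-.075,-.045,0,.062),box(-.03,.03,-.075,.075,.062,hb),cylz(.03,hb,.208),cyly(.036,.096,.116,kz)]
def place(parts,p):
    r=R.from_euler('z',p[3]).as_matrix(); return [q@r.T+np.array(p[:3]) for q in parts]
S=4
def render(c,parts):
    m=np.zeros((480,640),np.uint8)
    for q in parts:
        u=cv2.convexHull((proj(c,q)*16).round().astype(np.int32)); cv2.fillConvexPoly(m,u,1,cv2.LINE_8,4)
    return m.astype(bool)
def fit(model,p0,views,steps):
    def cost(p):
        s=0
        for c,M in views:
            m=render(c,place(model(*( [p[4:]] if len(p)>4 else [])),p)); s+=1-(m&M).sum()/max(1,(m|M).sum())
        return s
    p=np.array(p0,float)
    for k in(1,.4,.15):
        sim=np.vstack([p]+[p+np.eye(len(p))[i]*steps[i]*k for i in range(len(p))])
        p=minimize(cost,p,method='Nelder-Mead',options=dict(initial_simplex=sim,maxiter=400,xatol=1e-5,fatol=1e-5)).x
    return p,cost(p)
E
cat > m1.py <<'E'
from fit import *
ims={};C={};tr={}
for n in['top','scene']:
    ims[n]=viewer.get_image(n);C[n]=cam(n)
    for l in['round_carrier','lensometer']:
        tr[n,l]=models.trace(n,l)
def pick(n,l,pt):
    u=proj(C[n],pt)[0]; best=min(tr[n,l],key=lambda d:np.hypot(*(np.argwhere(d['region']).mean(0)[::-1]-u)))
    print(n,l,round(best['p'],2),best['region'].sum()); return best['region']
res={}
for l,mod,p0,st,pt in[('round_carrier',carrier,[.60,-.30,0,0.1],[.02,.02,.01,.2],[.55,-.3,0]),('lensometer',lenso,[.68,0,0,-.1,.105,.085],[.02,.02,.01,.2,.01,.01],[.68,0,.08])]:
    V=[(C[n],pick(n,l,pt)) for n in ims]
    for vs in(V,V[:1],V[1:]):
        p,c=fit(mod,p0,vs,st); print(l,p.round(4),round(c,3))
        if len(vs)==2: res[l]=p
np.savez('res.npz',**res)
tiles=[]
for n in ims:
    for l,mod in(('round_carrier',carrier),('lensometer',lenso)):
        p=res[l];im=ims[n].copy();P=place(mod(*([p[4:]] if len(p)>4 else [])),p)
        for q in P: cv2.polylines(im,[cv2.convexHull(proj(C[n],q).round().astype(np.int32))],True,(0,255,0),1)
        u=proj(C[n],np.vstack(P).mean(0))[0].astype(int);h=(100,75);a=np.clip(u[1]-75,0,330);b=np.clip(u[0]-100,0,440)
        tiles.append(cv2.resize(im[a:a+150,b:b+200],(400,300),interpolation=cv2.INTER_CUBIC))
cv2.imwrite('pics/m1.png',np.vstack([np.hstack(tiles[:2]),np.hstack(tiles[2:])]))
E
python3 m1.py
```

```text
top round_carrier 0.82 1421
scene round_carrier 0.91 2560
round_carrier [ 0.623  -0.2947 -0.0049  0.099 ] 0.184
round_carrier [ 0.6239 -0.2952 -0.0057  0.1094] 0.102
round_carrier [ 0.6203 -0.2934 -0.0054  0.1031] 0.062
top lensometer 0.96 3520
scene lensometer 0.64 8962
lensometer [ 0.6734 -0.0071 -0.0046 -0.1398  0.0893  0.0869] 0.27
lensometer [ 0.6681 -0.0091  0.0031 -0.1948  0.1125  0.0869] 0.151
lensometer [ 0.6827 -0.0136  0.0025 -0.1032  0.0939  0.0871] 0.127
```

View pics/m1.png

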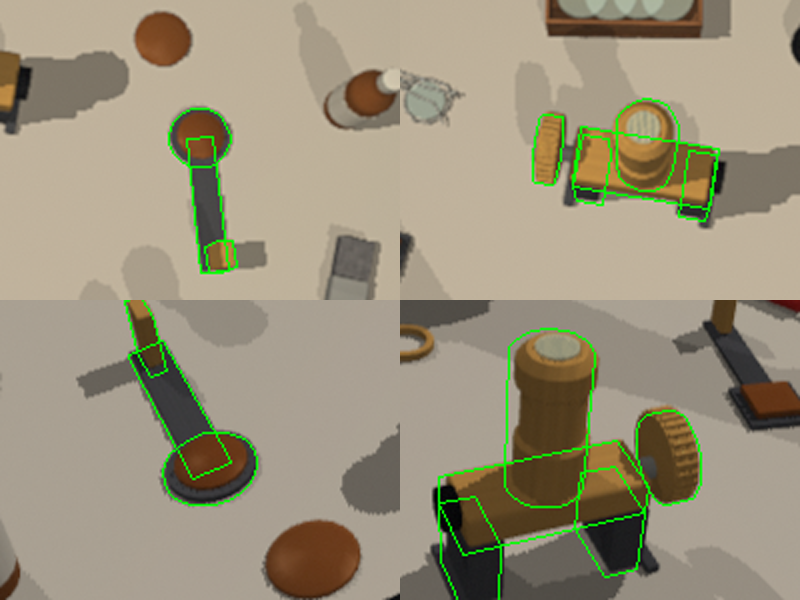

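Both poses match the picture. The carrier's lens is at (0.622,-0.295) with yaw 0.10, which puts the grip at about (0.483,-0.309). The lensometer is at about (0.675,-0.01), and its yaw of -0.1 to -0.19 still needs refining. I move to just in front of it for a wrist view.

```bash
python3 -m jog '[{"x":-1,"y":-1,"z":-0.5,"az":-0.0967},{"x":-1,"y":-1,"z":-0.5,"az":-0.0967},{"x":-1,"y":-1,"z":-0.5,"az":-0.0967},{"x":-1,"y":-1,"z":-0.5,"az":-0.0967},{"x":-1,"y":-1,"z":-0.5,"az":-0.0967}]'
python3 -m jog '[{"x":-1,"y":-1},{"x":-1,"y":-1},{"x":-1,"y":-1},{"x":-1,"y":-1}]'
python3 -m jog '[{"x":-1,"y":-1},{"x":-1,"y":-1},{"x":-1,"y":-1},{"x":-1,"y":-1}]'
python3 -m jog '[{"x":-0.3,"y":-1},{"x":-0.3,"y":-1},{"x":-0.3,"y":-1}]'
python3 -m jog '[{"y":-1},{"y":-1},{"y":-1}]'
python3 -m jog '[{"y":-1},{"y":-1},{"y":-1},{"y":-1}]'
python3 - <<'E'
from fit import *
c=cam('wrist');im=viewer.get_image('wrist');cv2.imwrite('pics/w1.png',im);print(c)
for l in['lensometer','round_carrier']:
  for d in models.find_in('wrist',l): print(l,d['p'],(att(c)@d['location']+c['eye']).round(3))
E
```

```text
{'fov_y': 67.14488210595822, 'cx': 317.48582144265725, 'cy': 243.57930752825848, 'eye': array([0.12737575, 0.64038707, 0.37294135]), 'attitude': array([-0.11107819, -0.08143197,  0.58604858,  0.79848452])}invalid input
invalid input
invalid input
invalid input
invalid input
invalid input
```

View pics/w1.png

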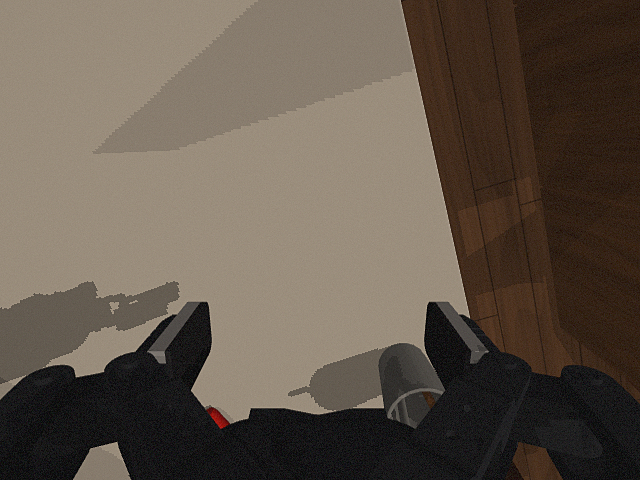

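Nothing moved: every row needs all six keys. The wrist camera looks toward the tool's +x side, with the fingers at the bottom of the picture around (320,400). I turn tool x to world +y so it can see the lensometer from the right side.

```bash
python3 -m jog '[{"x":-1,"y":-1,"z":-0.5,"ax":0,"ay":0,"az":0.4033},{"x":-1,"y":-1,"z":-0.5,"ax":0,"ay":0,"az":0.4033},{"x":-1,"y":-1,"z":-0.5,"ax":0,"ay":0,"az":0.4033},{"x":-1,"y":-1,"z":-0.5,"ax":0,"ay":0,"az":0.4033},{"x":-1,"y":-1,"z":-0.5,"ax":0,"ay":0,"az":0.4033},{"x":-1,"y":-1,"z":-0.5,"ax":0,"ay":0,"az":0.4033},{"x":-1,"y":-1,"z":-0.5,"ax":0,"ay":0,"az":0.4033},{"x":-1,"y":-1,"z":-0.5,"ax":0,"ay":0,"az":0.4033},{"x":-1,"y":-1,"z":-0.5,"ax":0,"ay":0,"az":0.4033},{"x":-1,"y":-1,"z":-0.5,"ax":0,"ay":0,"az":0.4033},{"x":-1,"y":-1,"z":-0.5,"ax":0,"ay":0,"az":0.4033},{"x":-1,"y":-1,"z":-0.5,"ax":0,"ay":0,"az":0.4033}]'
python3 -m jog '[{"x":-1,"y":1,"z":0,"ax":0,"ay":0,"az":0},{"x":-1,"y":1,"z":0,"ax":0,"ay":0,"az":0},{"x":-1,"y":1,"z":0,"ax":0,"ay":0,"az":0},{"x":-1,"y":1,"z":0,"ax":0,"ay":0,"az":0}]'
```

```text
t: 2.05
ee_pos: [0.2599, 0.4949, 0.2814]
tool_rot: [0.706, 0.708, 0.0, -0.0]
ft_force: [-0.4, 0.2, -0.2]
finger_gap: 0.085
gripper_force: 0.0
t: 2.38
ee_pos: [0.3645, 0.39, 0.2818]
tool_rot: [0.708, 0.707, 0.0, 0.001]
ft_force: [0.6, -0.1, 0.6]
finger_gap: 0.0855
gripper_force: 0.0
```

```bash
python3 -m jog '[{"x":-1,"y":1,"z":0,"ax":0,"ay":0,"az":0},{"x":-1,"y":1,"z":0,"ax":0,"ay":0,"az":0},{"x":-1,"y":1,"z":0,"ax":0,"ay":0,"az":0},{"x":-1,"y":1,"z":0,"ax":0,"ay":0,"az":0}]'
python3 -m jog '[{"x":-1,"y":0.3,"z":0,"ax":0,"ay":0,"az":0},{"x":-1,"y":0.3,"z":0,"ax":0,"ay":0,"az":0},{"x":-1,"y":0.3,"z":0,"ax":0,"ay":0,"az":0}]'
python3 -m jog '[{"x":-1,"y":0,"z":0,"ax":0,"ay":0,"az":0},{"x":-1,"y":0,"z":0,"ax":0,"ay":0,"az":0},{"x":-1,"y":0,"z":0,"ax":0,"ay":0,"az":0}]'
python3 -m jog '[{"x":-1,"y":0,"z":0,"ax":0,"ay":0,"az":0},{"x":-1,"y":0,"z":0,"ax":0,"ay":0,"az":0},{"x":-1,"y":0,"z":0,"ax":0,"ay":0,"az":0}]'
python3 -m jog '[{"x":-1,"y":0,"z":0,"ax":0,"ay":0,"az":0},{"x":-1,"y":0,"z":0,"ax":0,"ay":0,"az":0},{"x":-1,"y":0,"z":0,"ax":0,"ay":0,"az":0}]'
python3 -m jog '[{"x":-1,"y":1,"z":0,"ax":0,"ay":0,"az":0},{"x":-1,"y":1,"z":0,"ax":0,"ay":0,"az":0},{"x":-1,"y":1,"z":0,"ax":0,"ay":0,"az":0},{"x":-1,"y":1,"z":0,"ax":0,"ay":0,"az":0},{"x":-1,"y":1,"z":0,"ax":0,"ay":0,"az":0},{"x":-1,"y":1,"z":0,"ax":0,"ay":0,"az":0}]' | head -3
python3 - <<'E'
from fit import *
c=cam('wrist');im=viewer.get_image('wrist');cv2.imwrite('pics/w2.png',im);print(c)
import pickle;pickle.dump((c,im),open('w2.pkl','wb'))
for l in['lensometer','round_carrier']:
  for d in models.find_in('wrist',l): print(l,d['p'],(att(c)@d['location']+c['eye']).round(3))
E
```

```text
t: 2.72
ee_pos: [0.464, 0.2893, 0.2818]
tool_rot: [0.708, 0.706, 0.0, 0.001]
ft_force: [-0.5, -0.1, -0.5]
finger_gap: 0.0857
gripper_force: 0.0
t: 2.97
ee_pos: [0.4915, 0.1895, 0.2816]
tool_rot: [0.707, 0.707, -0.0, 0.001]
ft_force: [0.1, -1.4, 0.8]
finger_gap: 0.0855
gripper_force: 0.0
t: 3.22
ee_pos: [0.4902, 0.0887, 0.2817]
tool_rot: [0.708, 0.707, -0.0, 0.0]
ft_force: [0.0, -1.0, 0.4]
finger_gap: 0.0854
gripper_force: 0.0
t: 3.47
ee_pos: [0.4896, -0.0112, 0.2818]
tool_rot: [0.708, 0.707, 0.0, 0.0]
ft_force: [0.8, -1.1, 0.4]
finger_gap: 0.0852
gripper_force: 0.0
t: 3.72
ee_pos: [0.4891, -0.1111, 0.2819]
tool_rot: [0.707, 0.707, 0.0, 0.001]
ft_force: [-1.1, -0.3, -0.0]
finger_gap: 0.0858
gripper_force: 0.0
t: 4.22
ee_pos: [0.5898, -0.2062, 0.2806]
tool_rot: [0.707, 0.708, -0.001, -0.0]
{'fov_y': 67.14488210595822, 'cx': 317.48582144265725, 'cy': 243.57930752825848, 'eye': array([ 0.589091  , -0.13721627,  0.422078  ]), 'attitude': array([-1.38742441e-01,  1.21732106e-03,  5.26221589e-04,  9.90327611e-01])}
lensometer 0.72 [ 0.657 -0.06   0.09 ]
lensometer 0.56 [ 0.314 -0.263  0.09 ]
```

View pics/w2.png

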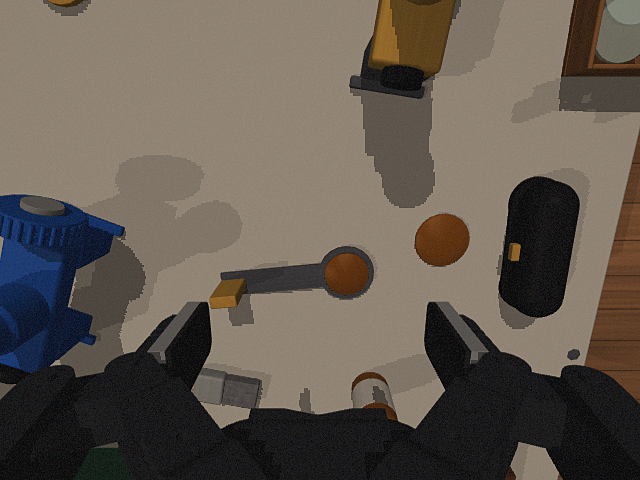

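The wrist view shows the round carrier clearly, with its lens at (347,272) and grip at (228,293), and the loose lens at (443,240). The lensometer is cut off at the top around (415,40), so I move 150 mm toward +y and fit both there.

```bash
python3 -m jog '[{"x":1,"y":0.3,"z":0,"ax":0,"ay":0,"az":0},{"x":1,"y":0.3,"z":0,"ax":0,"ay":0,"az":0},{"x":1,"y":0.3,"z":0,"ax":0,"ay":0,"az":0}]' | sed -n 2p
python3 -m jog '[{"x":0.6,"y":0,"z":-0.5,"ax":0,"ay":0,"az":0},{"x":0.6,"y":0,"z":-0.5,"ax":0,"ay":0,"az":0},{"x":0.6,"y":0,"z":-0.5,"ax":0,"ay":0,"az":0},{"x":0.6,"y":0,"z":-0.5,"ax":0,"ay":0,"az":0},{"x":0.6,"y":0,"z":-0.5,"ax":0,"ay":0,"az":0}]'| sed -n 2p
python3 - <<'E'
from fit import *
import pickle
c=cam('wrist');im=viewer.get_image('wrist');cv2.imwrite('pics/w3.png',im)
t=models.trace('wrist','lensometer')
pickle.dump((c,im,t),open('w3.pkl','wb'))
o=im.copy()
for d in t: print(d['p'],d['region'].sum(),np.argwhere(d['region']).mean(0)); o[d['region']^cv2.erode(d['region'].astype(np.uint8),np.ones((3,3))).astype(bool)]=(0,255,0)
cv2.imwrite('pics/w3o.png',o)
# carrier from w2 wrist image by amber lens centre and grip
c2,im2=pickle.load(open('w2.pkl','rb'))
E
```

```text
ee_pos: [0.6208, -0.0985, 0.2817]
ee_pos: [0.6193, -0.045, 0.3316]
0.89 4319 [341.99259088  81.67677703]
0.63 14265 [146.89891342 378.50438135]
```

View pics/w3o.png

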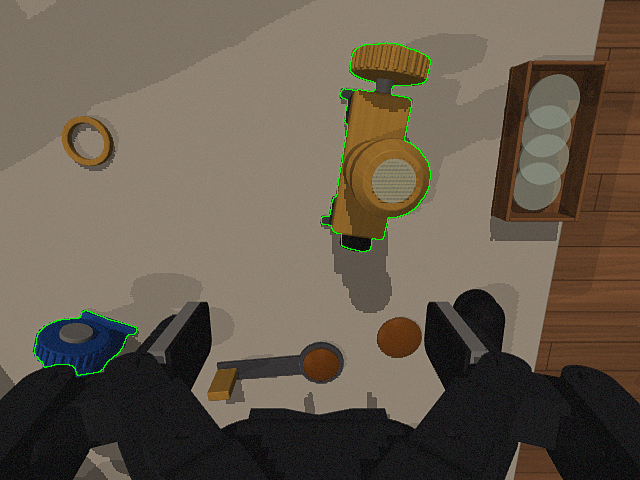

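The lensometer is now fully in view: tube top at (393,180), knob at (390,65), bridge between (380,95) and (358,240). I refit it with a fuller model using three views.

```bash
cat > m2.py <<'E'
from fit import *
import pickle
def lens2(e):
    hb,kz,fx,fy,zt,rn,ye=e
    return [box(-.03,.03,.045,.075,0,.062),box(-.03,.03,-.075,-.045,0,.062),box(-fx,fx,.045,fy,0,.006),box(-fx,fx,-fy,-.045,0,.006),
     box(-.03,.03,-.075,.075,.062,hb),cylz(rn,hb,zt),cylz(.03,zt,.208),cyly(.036,.096,.116,kz),cyly(.012,-ye,0,kz),cyly(.006,0,.1,kz)]
ims={};V=[];C={}
for n,pt in(('top',[.68,0,.08]),('scene',[.68,0,.08])):
    ims[n]=viewer.get_image(n);C[n]=cam(n);t=models.trace(n,'lensometer');u=proj(C[n],pt)[0]
    V.append((C[n],min(t,key=lambda d:np.hypot(*(np.argwhere(d['region']).mean(0)[::-1]-u)))['region']))
c,im,t=pickle.load(open('w3.pkl','rb')); ims['wrist']=im;C['wrist']=c
V.append((c,max(t,key=lambda d:d['region'].sum())['region']))
p0=[.675,-.01,0,-.13,.1,.085,.04,.078,.17,.025,.085];st=[.01,.01,.006,.08,.01,.01,.01,.005,.02,.005,.01]
for nm,vs in(('all',V),('top',V[:1]),('scene',V[1:2]),('wrist',V[2:]),('scene+wrist',V[1:])):
    p,k=fit(lens2,p0,vs,st);p,k=fit(lens2,p,vs,st);print(nm,p.round(4),round(k,3))
    if nm=='all': P=p
np.save('lens.npy',P)
tl=[]
for n in ims:
    o=ims[n].copy();Q=place(lens2(P[4:]),P)
    for q in Q: cv2.polylines(o,[cv2.convexHull(proj(C[n],q).round().astype(np.int32))],True,(0,255,0),1)
    u=proj(C[n],P[:3]+[0,0,.08])[0].astype(int);a=np.clip(u[1]-100,0,280);b=np.clip(u[0]-75,0,490)
    tl.append(cv2.resize(o[a:a+200,b:b+150],(266,355),interpolation=cv2.INTER_CUBIC))
cv2.imwrite('pics/m2.png',np.hstack(tl))
# carrier: top+scene+wrist(w2) traces not stored for w2 -> amber centroid check
c2,im2=pickle.load(open('w2.pkl','rb'))
hsv=cv2.cvtColor(im2,cv2.COLOR_BGR2HSV)
R_=np.load('res.npz')['round_carrier'];q=R_.copy();q[2]=0
print('carrier proj in w2: lens',proj(c2,place([np.array([[0,0,.010],[-.14,0,.06]])],q)[0]))
E
python3 m2.py
```

```text
all [ 0.6732 -0.0059 -0.0065 -0.1315  0.091   0.085   0.0299  0.0852  0.1935
  0.0262  0.0869] 1.02
top [ 6.699e-01 -8.500e-03 -4.000e-04 -1.804e-01  1.017e-01  8.250e-02
  3.200e-02  8.910e-02  2.032e-01  2.950e-02  6.350e-02] 0.809
scene [ 0.6733 -0.0052  0.0007 -0.1202  0.0843  0.0809  0.0314  0.0831  0.1943
  0.0259  0.0883] 0.089
wrist [ 0.6751 -0.0047 -0.0175 -0.1454  0.0926  0.0787  0.0302  0.0889  0.198
  0.0317  0.0932] 0.058
scene+wrist [ 0.6727 -0.0056 -0.0058 -0.1351  0.09    0.0847  0.029   0.0837  0.192
  0.0262  0.0869] 0.202
carrier proj in w2: lens [[346.19087079 275.0095386 ]
 [221.86342725 303.05956054]]
```

View pics/m2.png

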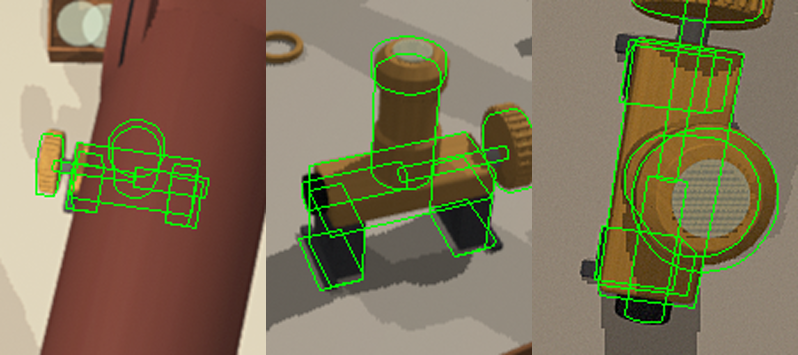

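The top view is now blocked by the arm, so its fit is unusable. The other fits give an axis near (0.673,-0.005) and a yaw of -0.12 to -0.145. I pin these down from sharp features: the glass centre, the foot corners and the foot edge.

```bash
cat > m3.py <<'E'
from fit import *
import pickle
def ray(c,u,z):
    f=240/np.tan(np.radians(c['fov_y']/2));d=att(c)@np.array([(u[0]-c['cx'])/f,-(u[1]-c['cy'])/f,-1]);e=np.array(c['eye']);return e+d*(z-e[2])/d[2]
def tri(L):
    A=np.zeros((3,3));b=np.zeros(3)
    for c,u in L:
        e=np.array(c['eye']);d=ray(c,u,0)-e;d/=np.linalg.norm(d);M=np.eye(3)-np.outer(d,d);A+=M;b+=M@e
    return np.linalg.solve(A,b)
def blob(im,roi,f):
    x0,y0,x1,y1=roi;h=cv2.cvtColor(im[y0:y1,x0:x1],cv2.COLOR_BGR2HSV).astype(int);m=f(h).astype(np.uint8)
    n,l,s,ce=cv2.connectedComponentsWithStats(m);k=1+s[1:,4].argmax();print('blob',s[k]+[x0,y0,0,0,0]);return ce[k]+[x0,y0],(l==k)
c2,im2=pickle.load(open('w2.pkl','rb'));c3,im3,_=pickle.load(open('w3.pkl','rb'))
t0=cv2.imread('pics/top0.png');s0=cv2.imread('pics/scene0.png');ct,cs=cam('top'),cam('scene')
g=lambda h:(h[...,1]<80)&(h[...,2]>90)
G=[(ct,blob(t0,(324,124,352,150),g)[0]),(cs,blob(s0,(340,190,374,214),g)[0]),(c3,blob(im3,(365,150,420,210),g)[0])]
print('glass tri',tri(G).round(4),[ray(c,u,.207).round(4)[:2] for c,u in G],[u.round(1) for _,u in G])
dk=lambda h:(h[...,2]<75)&(h[...,1]<110)
for nm,im,c,rois in(('w3',im3,c3,[(315,80,352,102),(315,208,336,232)]),('w2',im2,c2,[(340,65,440,104)])):
    for r in rois:
        ce,m=blob(im,r,dk);yy,xx=np.nonzero(m);xx=xx+r[0];yy=yy+r[1]
        for nme,k in(('min(x+y)',(xx+yy).argmin()),('min(x-y)',(xx-yy).argmin()),('max(x+y)',(xx+yy).argmax())):
            print(nm,nme,xx[k],yy[k],ray(c,(xx[k],yy[k]),.003).round(4))
E
python3 m3.py
```

```text
blob [331 128  16  15 197]
blob [346 192  22  13 221]
blob [ 372  159   44   44 1487]
glass tri [ 0.6742 -0.0035  0.2078] [array([ 0.675 , -0.0036]), array([ 0.6735, -0.0025]), array([ 0.6736, -0.0037])] [array([338.4, 135.2]), array([356.5, 198.1]), array([393.3, 180.3])]
blob [340  88  12  14 135]
w3 min(x+y) 342 88 [0.6477 0.0853 0.003 ]
w3 min(x-y) 340 97 [0.6455 0.0752 0.003 ]
w3 max(x+y) 350 101 [0.6577 0.0707 0.003 ]
blob [320 208  14  18 128]
w3 min(x+y) 321 216 [ 0.623  -0.0716  0.003 ]
w3 min(x-y) 321 224 [ 0.623  -0.0824  0.003 ]
w3 max(x+y) 330 225 [ 0.635  -0.0838  0.003 ]
blob [ 349   65   83   34 1643]
w2 min(x+y) 362 65 [ 0.635  -0.0608  0.003 ]
w2 min(x-y) 350 87 [ 0.6228 -0.0823  0.003 ]
w2 max(x+y) 422 97 [ 0.7008 -0.0923  0.003 ]
```

The axis is at (0.6742,-0.0035) with the top at z=0.208, which matches the text, and the yaw is -0.14. Next I refine the carrier's lens and grip from four views.

```bash
cat >> m3.py <<'E'
print('----')
am=lambda h:(h[...,0]<14)&(h[...,1]>140)&(h[...,2]>50)
L=[(ct,blob(t0,(445,170,485,204),am)[0]),(cs,blob(s0,(140,320,192,360),am)[0]),(c2,blob(im2,(315,240,380,300),am)[0]),(c3,blob(im3,(295,335,345,385),am)[0])]
print('lens',tri(L).round(4),[ray(c,u,.010).round(4)[:2] for c,u in L])
br=lambda h:(h[...,0]>=12)&(h[...,0]<28)&(h[...,1]>120)&(h[...,2]>40)
Gp=[(ct,blob(t0,(460,232,490,260),br)[0]),(cs,blob(s0,(118,250,150,298),br)[0]),(c2,blob(im2,(200,270,250,315),br)[0]),(c3,blob(im3,(200,360,240,405),br)[0])]
print('grip',tri(Gp).round(4),[ray(c,u,.04).round(4)[:2] for c,u in Gp])
E
python3 m3.py | sed '1,/----/d'
python3 - <<'E'
from fit import *
s=env.sense();print(s['ee_pos'],s['tool_rot'],s['joint_positions'].round(2),s['t'])
E
```

```text
blob [453 176  23  22 407]
blob [147 327  37  28 777]
blob [325 253  44  42 977]
blob [303 348  36  33 623]
lens [ 0.6238 -0.294   0.0059] [array([ 0.6234, -0.2926]), array([ 0.6285, -0.2941]), array([ 0.6232, -0.2929]), array([ 0.6232, -0.2917])]
blob [468 239  14  15 172]
blob [124 258  18  36 346]
blob [209 279  37  30 802]
blob [207 368  31  33 718]
grip [ 0.4843 -0.3083  0.0325] [array([ 0.4846, -0.3057]), array([ 0.4963, -0.308 ]), array([ 0.4849, -0.306 ]), array([ 0.4854, -0.3037])]
[ 0.61958199 -0.04602786  0.33093121] [ 7.07579949e-01  7.06633213e-01 -2.68610491e-04 -2.13149223e-04] [-0.66  0.31  0.87  1.41 -0.24  1.53  0.2 ] 5.3333
```

The carrier's lens is at (0.6235,-0.294) and its grip at (0.4843,-0.308), 140 mm apart as the text says, with yaw 0.10. I turn the tool so it closes across the grip, with the camera on the robot side, and move back.

```bash
cat > go.py <<'E'
import sys
from fit import *
# usage: go.py x y z yaw -> shift in tool axes (100mm units) and az from measured pose
x,y,z,w=map(float,sys.argv[1:5]);s=env.sense();r=R.from_quat(s['tool_rot']);print(s['t'],s['ee_pos'].round(4),'gap',round(s['finger_gap'],4),'f',s['ft_force'].round(1))
t=R.from_euler('z',w)*R.from_quat([0,1,0,0])
print('shift',(r.inv().apply(np.array([x,y,z])-s['ee_pos'])*10).round(3),'turn',((r.inv()*t).as_rotvec()/np.pi).round(4))
E
python3 -m jog '[{"x":-1,"y":-1,"z":0,"ax":0,"ay":0,"az":-0.532},{"x":-1,"y":-1,"z":0,"ax":0,"ay":0,"az":-0.532},{"x":-1,"y":-1,"z":0,"ax":0,"ay":0,"az":-0.532},{"x":-1,"y":-1,"z":0,"ax":0,"ay":0,"az":-0.532},{"x":-1,"y":-1,"z":0,"ax":0,"ay":0,"az":-0.532},{"x":-1,"y":-1,"z":0,"ax":0,"ay":0,"az":-0.532},{"x":-1,"y":-1,"z":0,"ax":0,"ay":0,"az":-0.532},{"x":-1,"y":-1,"z":0,"ax":0,"ay":0,"az":-0.532},{"x":-1,"y":-1,"z":0,"ax":0,"ay":0,"az":-0.532},{"x":-1,"y":-1,"z":0,"ax":0,"ay":0,"az":-0.532},{"x":-1,"y":-1,"z":0,"ax":0,"ay":0,"az":-0.532},{"x":-1,"y":-1,"z":0,"ax":0,"ay":0,"az":-0.532},{"x":-1,"y":-1,"z":0,"ax":0,"ay":0,"az":-0.532},{"x":-1,"y":-1,"z":0,"ax":0,"ay":0,"az":-0.532},{"x":-1,"y":-1,"z":0,"ax":0,"ay":0,"az":-0.532}]'
python3 go.py 0.4843 -0.308 0.12 0.1005
```

```text
t: 6.58
ee_pos: [0.5197, -0.1456, 0.3311]
tool_rot: [-0.051, 0.999, -0.0, -0.0]
ft_force: [-0.1, 0.2, 0.3]
finger_gap: 0.0855
gripper_force: 0.0
6.5833 [ 0.5197 -0.1456  0.3311] gap 0.0855 f [-0.1  0.2  0.3]
shift [ 0.516 -1.579  2.111] turn [-0.     -0.0001  0.0004]
```

```bash
python3 -m jog '[{"x":0.26,"y":-0.8,"z":1,"ax":0,"ay":0,"az":0},{"x":0.26,"y":-0.8,"z":1,"ax":0,"ay":0,"az":0},{"x":0.26,"y":-0.8,"z":1,"ax":0,"ay":0,"az":0},{"x":0.26,"y":-0.8,"z":1,"ax":0,"ay":0,"az":0}]' | head -2
python3 -m jog '[{"x":0.256,"y":-0.78,"z":1,"ax":0,"ay":0,"az":0},{"x":0.256,"y":-0.78,"z":1,"ax":0,"ay":0,"az":0},{"x":0.256,"y":-0.78,"z":1,"ax":0,"ay":0,"az":0},{"x":0.256,"y":-0.78,"z":1,"ax":0,"ay":0,"az":0},{"x":0.256,"y":-0.78,"z":1,"ax":0,"ay":0,"az":0}]'
python3 go.py 0.4843 -0.308 0.02 0.1005
python3 - <<'E'
from fit import *
a=viewer.get_image('wrist');b=viewer.get_image('scene')
cv2.imwrite('pics/m4.png',np.hstack([cv2.resize(a,(400,300)),cv2.resize(b[150:390,20:340],(400,300))]))
E
```

```text
t: 6.92
ee_pos: [0.4976, -0.2315, 0.2266]
t: 7.33
ee_pos: [0.482, -0.309, 0.1294]
tool_rot: [-0.047, 0.999, 0.0, -0.002]
ft_force: [0.2, 0.5, 2.3]
finger_gap: 0.0856
gripper_force: 0.0
7.3333 [ 0.482  -0.309   0.1294] gap 0.0856 f [0.2 0.5 2.3]
shift [-0.028  0.008  1.094] turn [ 0.0001 -0.0014 -0.0019]
```

View pics/m4.png

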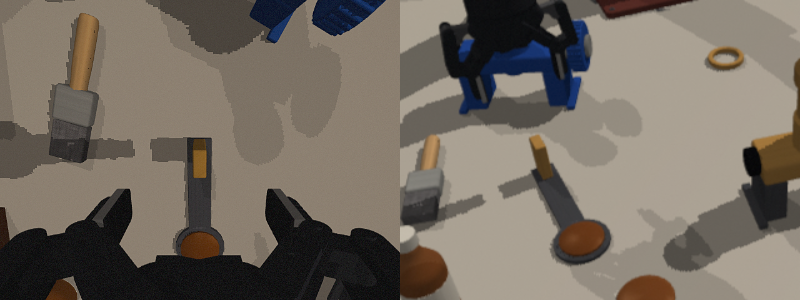

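In the wrist view the grip at (200,160) lies midway between the fingers at 130 and 268, in line with the tool. I lower the gripper and close it.

```bash
python3 -m jog '[{"x":-0.02,"y":0,"z":1,"ax":0,"ay":0,"az":0},{"x":-0.02,"y":0,"z":1,"ax":0,"ay":0,"az":0},{"x":-0.02,"y":0,"z":1,"ax":0,"ay":0,"az":0},{"x":-0.02,"y":0,"z":1,"ax":0,"ay":0,"az":0},{"x":-0.02,"y":0,"z":1,"ax":0,"ay":0,"az":0}]' | sed -n 2,4p
python3 go.py 0.4843 -0.308 0.022 0.1005
```

```text
ee_pos: [0.4876, -0.3065, 0.0325]
tool_rot: [-0.051, 0.999, -0.0, 0.0]
ft_force: [-0.1, 0.2, 0.0]
7.85 [ 0.4876 -0.3065  0.0325] gap 0.0852 f [-0.1  0.2  0. ]
shift [ 0.035 -0.011  0.105] turn [-0.      0.0002  0.0004]
```

```bash
python3 -m jog '[{"x":0.035,"y":-0.011,"z":0.1,"ax":0,"ay":0,"az":0},{"x":0.035,"y":-0.011,"z":0.1,"ax":0,"ay":0,"az":0},{"x":0.035,"y":-0.011,"z":0.1,"ax":0,"ay":0,"az":0}]' | sed -n 2,4p
python3 -m jog '[{"x":0,"y":0,"z":0,"ax":0,"ay":0,"az":0},{"x":0,"y":0,"z":0,"ax":0,"ay":0,"az":0},{"x":0,"y":0,"z":0,"ax":0,"ay":0,"az":0},{"x":0,"y":0,"z":0,"ax":0,"ay":0,"az":0},{"x":0,"y":0,"z":0,"ax":0,"ay":0,"az":0},{"x":0,"y":0,"z":0,"ax":0,"ay":0,"az":0},{"x":0,"y":0,"z":0,"ax":0,"ay":0,"az":0},{"x":0,"y":0,"z":0,"ax":0,"ay":0,"az":0},{"x":0,"y":0,"z":0,"ax":0,"ay":0,"az":0},{"x":0,"y":0,"z":0,"ax":0,"ay":0,"az":0}]' 0
python3 go.py 0.4843 -0.308 0.022 0.1005
```

```text
ee_pos: [0.4836, -0.309, 0.0224]
tool_rot: [-0.05, 0.999, -0.0, 0.001]
ft_force: [-0.3, 0.7, -0.2]
t: 8.93
ee_pos: [0.4831, -0.3088, 0.0214]
tool_rot: [-0.05, 0.999, -0.0, 0.0]
ft_force: [-1.1, 1.1, 3.3]
finger_gap: 0.0132
gripper_force: 58.7
8.9333 [ 0.4831 -0.3088  0.0214] gap 0.0132 f [-1.1  1.1  3.3]
shift [-0.012  0.007 -0.006] turn [-0.  0.  0.]
```

The grip is held: opening 13 mm, 59 N. I lift it a little, swing to the lensometer's yaw, and stay clear of its feet.

```bash
python3 -m jog '[{"x":0,"y":0,"z":-0.13,"ax":0,"ay":0,"az":0},{"x":0,"y":0,"z":-0.25,"ax":0,"ay":0,"az":0},{"x":0,"y":0,"z":-0.25,"ax":0,"ay":0,"az":0}]' | sed -n 2,6p
python3 -m jog '[{"x":0.08,"y":0.33,"z":0,"ax":0,"ay":0,"az":0.025},{"x":0.16,"y":0.66,"z":0,"ax":0,"ay":0,"az":0.05},{"x":0.23,"y":1,"z":0,"ax":0,"ay":0,"az":0.0766},{"x":0.23,"y":1,"z":0,"ax":0,"ay":0,"az":0.0766},{"x":0.23,"y":1,"z":0,"ax":0,"ay":0,"az":0.0766}]' | sed -n 2,6p
python3 go.py 0.4317 -0.12 0.045 -0.14; python3 go.py 0.4317 0.0307 0.045 -0.14
```

```text
ee_pos: [0.4842, -0.3098, 0.0491]
tool_rot: [-0.05, 0.999, -0.001, 0.001]
ft_force: [0.1, -1.6, -1.7]
finger_gap: 0.0129
gripper_force: 58.7
ee_pos: [0.4505, -0.2086, 0.0464]
tool_rot: [0.068, 0.998, 0.001, 0.0]
ft_force: [-0.2, -0.2, -1.7]
finger_gap: 0.0133
gripper_force: 59.0
9.6 [ 0.4505 -0.2086  0.0464] gap 0.0133 f [-0.2 -0.2 -1.7]
shift [0.306 0.853 0.016] turn [0.0006 0.0001 0.0014]
9.6 [ 0.4505 -0.2086  0.0464] gap 0.0133 f [-0.2 -0.2 -1.7]
shift [0.51  2.346 0.019] turn [0.0006 0.0001 0.0014]
```

```bash
python3 -m jog '[{"x":0.13,"y":0.35,"z":0,"ax":0,"ay":0,"az":0},{"x":0.25,"y":0.65,"z":0,"ax":0,"ay":0,"az":0},{"x":0.31,"y":0.95,"z":0,"ax":0,"ay":0,"az":0},{"x":0.31,"y":0.95,"z":0,"ax":0,"ay":0,"az":0}]' | sed -n 2,4p
python3 -m jog '[{"x":0.1,"y":0.35,"z":0,"ax":0,"ay":0,"az":0},{"x":0.15,"y":0.7,"z":0,"ax":0,"ay":0,"az":0},{"x":0.2,"y":1,"z":0,"ax":0,"ay":0,"az":0},{"x":0.2,"y":1,"z":0,"ax":0,"ay":0,"az":0}]' | sed -n 2,4p
python3 go.py 0.4317 0.0307 0.0225 -0.14
```

```text
ee_pos: [0.4326, -0.1088, 0.0463]
tool_rot: [0.068, 0.998, 0.001, -0.0]
ft_force: [0.1, 0.6, -2.1]
ee_pos: [0.4277, -0.0069, 0.0469]
tool_rot: [0.067, 0.998, 0.001, 0.001]
ft_force: [0.7, 0.2, -1.2]
10.2667 [ 0.4277 -0.0069  0.0469] gap 0.0138 f [ 0.7  0.2 -1.2]
shift [0.011 0.377 0.244] turn [0.0006 0.0003 0.0016]
```

```bash
python3 -m jog '[{"x":0.01,"y":0.38,"z":0,"ax":0,"ay":0,"az":0.0016},{"x":0.01,"y":0.38,"z":0.2,"ax":0,"ay":0,"az":0.0016},{"x":0.01,"y":0.38,"z":0.22,"ax":0,"ay":0,"az":0.0016},{"x":0.01,"y":0.38,"z":0.22,"ax":0,"ay":0,"az":0.0016},{"x":0.01,"y":0.38,"z":0.22,"ax":0,"ay":0,"az":0.0016}]' | sed -n 2,4p
python3 go.py 0.4317 0.0307 0.0225 -0.14
python3 - <<'E'
from fit import *
a=viewer.get_image('top');b=viewer.get_image('scene')
for n in('top','scene'):
    c=cam(n)
    for d in models.find_in(n,'round_carrier'): print(n,round(d['p'],2),(att(c)@d['location']+c['eye']).round(3))
np.savez('pre.npz',top=a,scene=b)
cv2.imwrite('pics/m5.png',np.hstack([cv2.resize(a[90:270,230:430],(400,360)),cv2.resize(b[170:350,210:410],(400,360))]))
E
```

```text
ee_pos: [0.4315, 0.0247, 0.0248]
tool_rot: [0.074, 0.997, -0.0, 0.0]
ft_force: [0.7, -0.5, -0.5]
10.6833 [0.4315 0.0247 0.0248] gap 0.0134 f [ 0.7 -0.5 -0.5]
shift [0.007 0.059 0.023] turn [-0.0003  0.     -0.0023]
top 0.66 [ 0.569 -0.     0.014]
scene 0.76 [0.481 0.016 0.009]
```

View pics/m5.png

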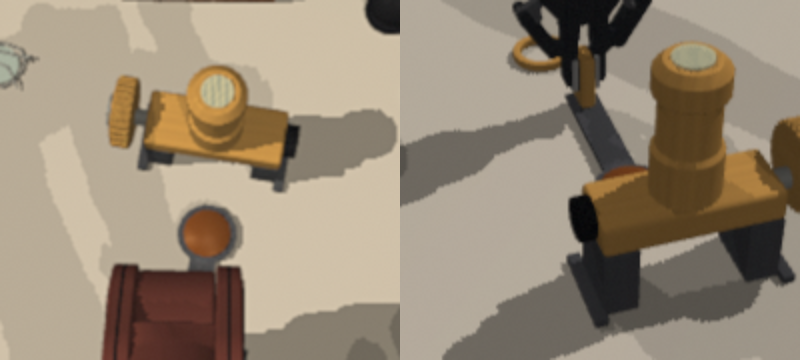

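The top view shows the lens at about (333,206), just in front of the gap and roughly centred, with the feet at (302,170) and (370,182). I measure the lens position from it.

```bash
cat > ck.py <<'E'
from fit import *
import sys
exec(open('m3.py').read().split("c2,im2=")[0])
am=lambda h:(h[...,0]<14)&(h[...,1]>140)&(h[...,2]>50)
a=np.load('pre.npz')['top'];ct=cam('top')
u,_=blob(a,(318,190,350,225),am);l=ray(ct,u,.0125)[:2]
s=env.sense();p=s['ee_pos'][:2];r=R.from_quat(s['tool_rot']).as_matrix()
print('lens',l.round(4),'dist to tcp',np.linalg.norm(l-p).round(4),'yaw by tcp-lens',np.arctan2(*(l-p)[::-1]).round(4),'tool yaw',np.arctan2(-r[1,0],-r[0,0]).round(4))
d=np.array([.6742,-.0035])-l;ux=np.array([np.cos(-.14),np.sin(-.14)]);print('to go along',(d@ux).round(4),'left',(d@[-ux[1],ux[0]]).round(4))
E
python3 ck.py; python3 go.py 0.4317 0.0307 0.0225 -0.14
```

```text
blob [322 195  23  23 413]
lens [0.5717 0.0042] dist to tcp 0.1417 yaw by tcp-lens -0.1525 tool yaw -0.1466
to go along 0.1026 left 0.0066
10.8833 [0.4317 0.0258 0.0249] gap 0.0133 f [-0.3  0.1 -1.2]
shift [0.007 0.049 0.024] turn [ 0.0002  0.0002 -0.0021]
```

```bash
python3 -m jog '[{"x":0,"y":0.055,"z":0.025,"ax":0,"ay":0,"az":-0.002},{"x":0,"y":0.055,"z":0.025,"ax":0,"ay":0,"az":-0.002},{"x":0,"y":0.055,"z":0.025,"ax":0,"ay":0,"az":-0.002},{"x":0,"y":0.055,"z":0.025,"ax":0,"ay":0,"az":-0.002}]' | sed -n 2,4p
python3 - <<'E'
from fit import *
np.savez('pre.npz',top=viewer.get_image('top'))
E
python3 ck.py;python3 go.py 0.4317 0.0307 0.0225 -0.14
```

```text
ee_pos: [0.432, 0.0319, 0.0218]
tool_rot: [0.069, 0.998, -0.0, -0.0]
ft_force: [-0.4, 0.5, -2.3]
blob [318 195  24  23 409]
lens [0.5719 0.0126] dist to tcp 0.1412 yaw by tcp-lens -0.137 tool yaw -0.1387
to go along 0.1035 left -0.0016
11.2667 [0.432  0.0318 0.0218] gap 0.0135 f [ 0.   0.3 -2. ]
shift [ 0.001 -0.012 -0.007] turn [-0.     -0.      0.0004]
```

The lens is 103 mm short of the axis and about 2 mm to the left of it, with yaw matching to 0.002. I slide it in.

```bash
python3 -m jog '[{"x":0,"y":-0.02,"z":0,"ax":0,"ay":0,"az":0},{"x":-0.2,"y":-0.02,"z":0,"ax":0,"ay":0,"az":0},{"x":-0.4,"y":-0.02,"z":0,"ax":0,"ay":0,"az":0},{"x":-0.6,"y":-0.02,"z":0,"ax":0,"ay":0,"az":0},{"x":-0.8,"y":-0.02,"z":0,"ax":0,"ay":0,"az":0},{"x":-1,"y":-0.02,"z":0,"ax":0,"ay":0,"az":0},{"x":-1,"y":-0.02,"z":0,"ax":0,"ay":0,"az":0},{"x":-1,"y":-0.02,"z":0,"ax":0,"ay":0,"az":0},{"x":-1,"y":-0.02,"z":0,"ax":0,"ay":0,"az":0}]' | sed -n 2,6p
python3 go.py 0.5344 0.0158 0.0222 -0.14
```

```text
ee_pos: [0.5299, 0.0157, 0.0215]
tool_rot: [0.07, 0.998, -0.0, -0.001]
ft_force: [-0.3, 0.0, -1.3]
finger_gap: 0.0132
gripper_force: 59.6
12.0167 [0.5299 0.0157 0.0215] gap 0.0132 f [-0.3  0.  -1.3]
shift [-0.044  0.008 -0.007] turn [-0.0002 -0.0003  0.0002]
```

```bash
python3 -m jog '[{"x":-0.044,"y":0.01,"z":0,"ax":0,"ay":0,"az":0},{"x":-0.044,"y":0.01,"z":0,"ax":0,"ay":0,"az":0},{"x":-0.044,"y":0.01,"z":0,"ax":0,"ay":0,"az":0},{"x":-0.044,"y":0.01,"z":0,"ax":0,"ay":0,"az":0}]' | sed -n 2,4p
python3 go.py 0.5344 0.0162 0.0222 -0.14
python3 -m jog '[{"x":0,"y":0,"z":0,"ax":0,"ay":0,"az":0},{"x":0,"y":0,"z":0,"ax":0,"ay":0,"az":0},{"x":0,"y":0,"z":0,"ax":0,"ay":0,"az":0},{"x":0,"y":0,"z":0,"ax":0,"ay":0,"az":0},{"x":0,"y":0,"z":0,"ax":0,"ay":0,"az":0},{"x":0,"y":0,"z":0,"ax":0,"ay":0,"az":0}]' 60
python3 -m jog '[{"x":0,"y":0,"z":-0.3,"ax":0,"ay":0,"az":0},{"x":0,"y":0,"z":-0.6,"ax":0,"ay":0,"az":0},{"x":0,"y":0,"z":-1,"ax":0,"ay":0,"az":0},{"x":0,"y":0,"z":-1,"ax":0,"ay":0,"az":0}]' | sed -n 2,4p
python3 -m jog '[{"x":0.6,"y":0,"z":-1,"ax":0,"ay":0,"az":0},{"x":0.6,"y":0,"z":-1,"ax":0,"ay":0,"az":0},{"x":0.6,"y":0,"z":-1,"ax":0,"ay":0,"az":0},{"x":0.6,"y":0,"z":-1,"ax":0,"ay":0,"az":0}]' | sed -n 2,4p
```

```text
ee_pos: [0.5349, 0.0166, 0.0219]
tool_rot: [0.069, 0.998, 0.0, -0.0]
ft_force: [-0.7, -0.1, -2.0]
12.35 [0.5349 0.0166 0.0219] gap 0.0134 f [-0.7 -0.1 -2. ]
shift [ 0.005 -0.005 -0.003] turn [ 0.0001 -0.0001  0.0005]
t: 12.85
ee_pos: [0.5353, 0.0164, 0.0219]
tool_rot: [0.069, 0.998, -0.0, 0.0]
ft_force: [-0.0, 0.6, 0.4]
finger_gap: 0.0597
gripper_force: 0.0
ee_pos: [0.5388, 0.0158, 0.1281]
tool_rot: [0.07, 0.998, 0.001, 0.004]
ft_force: [1.1, -0.3, 0.7]
ee_pos: [0.4763, 0.0248, 0.227]
tool_rot: [0.07, 0.998, 0.003, 0.003]
ft_force: [1.9, -1.1, -0.8]
```

```bash
python3 -m jog '[{"x":0,"y":1,"z":-0.5,"ax":0,"ay":0,"az":0},{"x":0,"y":1,"z":-0.5,"ax":0,"ay":0,"az":0},{"x":0,"y":1,"z":-0.5,"ax":0,"ay":0,"az":0},{"x":0,"y":1,"z":-0.5,"ax":0,"ay":0,"az":0}]' | sed -n 2p
python3 -m jog '[{"x":0,"y":1,"z":0,"ax":0,"ay":0,"az":0},{"x":0,"y":1,"z":0,"ax":0,"ay":0,"az":0},{"x":0,"y":1,"z":0,"ax":0,"ay":0,"az":0},{"x":0,"y":1,"z":0,"ax":0,"ay":0,"az":0},{"x":0,"y":1,"z":0,"ax":0,"ay":0,"az":0}]' | sed -n 2p
python3 - <<'E'
from fit import *
exec(open('m3.py').read().split("c2,im2=")[0])
a=viewer.get_image('top');b=viewer.get_image('scene');ct,cs=cam('top'),cam('scene')
br=lambda h:(h[...,0]>=10)&(h[...,0]<28)&(h[...,1]>120)&(h[...,2]>40)
out=[]
p=[.6742,-.0035,0,-.14]
for n,im,c in(('top',a,ct),('scene',b,cs)):
    o=im.copy()
    u=proj(c,place([np.array([[-.14,0,.04]])],p)[0])[0].astype(int)
    try:
        ce,_=blob(im,(u[0]-14,u[1]-16,u[0]+14,u[1]+16),br);print(n,'grip z.04',ray(c,ce,.04).round(4))
    except Exception as e: print(n,e)
    for q in place(carrier(),p): cv2.polylines(o,[cv2.convexHull((proj(c,q)*16).round().astype(np.int32))],True,(0,255,0),1,cv2.LINE_AA,4)
    w=np.hstack([im[u[1]-75:u[1]+60,u[0]-50:u[0]+50],o[u[1]-75:u[1]+60,u[0]-50:u[0]+50]]) if n=='top' else np.hstack([im[u[1]-35:u[1]+100,u[0]-40:u[0]+60],o[u[1]-35:u[1]+100,u[0]-40:u[0]+60]])
    out.append(cv2.resize(w,(400,270),interpolation=cv2.INTER_CUBIC))
print('expected grip',place([np.array([[-.14,0,.04]])],p)[0])
cv2.imwrite('pics/m6.png',cv2.resize(np.hstack(out),(800,270)))
E
```

```text
ee_pos: [0.4904, 0.1304, 0.2738]
ee_pos: [0.5034, 0.2234, 0.2709]
blob [324 212   8  16 103]
top grip z.04 [0.5373 0.0164 0.04  ]
blob [317 224  12  27 272]
scene grip z.04 [0.5411 0.0136 0.04  ]
expected grip [[0.53556976 0.01603604 0.04      ]]
```

View pics/m6.png

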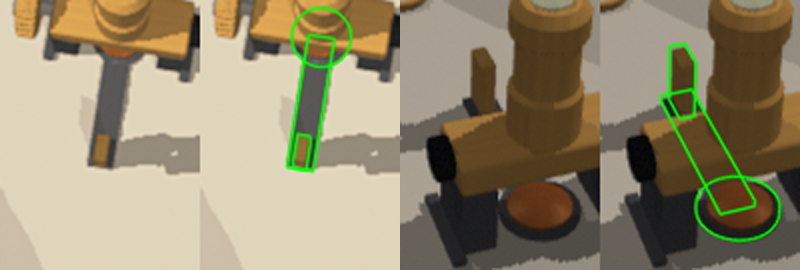

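The overlay, drawn at the target pose, covers the carrier in both views: the neck is straight through the gap and the lens sits under the tube. One last numeric check on the lens from the scene view before handing in.

Run:
```python
from fit import *
exec(open('m3.py').read().split("c2,im2=")[0])
b=viewer.get_image('scene');cs=cam('scene')
am=lambda h:(h[...,0]<14)&(h[...,1]>140)&(h[...,2]>50)
u=proj(cs,[.6742,-.0035,.01])[0].astype(int)
ce,_=blob(b,(u[0]-22,u[1]-11,u[0]+26,u[1]+20),am);l=ray(cs,ce,.01)
print(u,ce,l.round(4),'unbiased ~',(l-[.005,-.001,0]).round(4),env.sense()['t'])
```

```text
blob [334 291  34  24 618]
[349 300] [350.46925566 302.38511327] [ 0.6793 -0.0047  0.01  ] unbiased ~ [ 0.6743 -0.0037  0.01  ] 14.4167
```

The lens centre is at (0.6743,-0.0037), against the axis at (0.6742,-0.0035). I hand in.

```bash
python3 -c "
from workcell import finish_job
print(finish_job())"
```

```text
the job is handed in; nothing more can be done
None
```

The round-lens carrier is in the lensometer, lying flat and in line with the gap, with the lens measured within about 1 mm of the tube's axis; it is released, the square carrier was not touched, and the job is handed in at about 14.5 s.

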